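# Hold a spring clip gaping over the edge of a form board

### The job

Squeeze open the blue spring clip that is biting on the rim of the white carton, lift it off, and lower it over the middle of the top edge of the brown upright form board, so that the board's edge stands free between its two gaping jaws. Finish while still holding it there, squeezed wide open with its jaws well down over the edge but not touching the board, so that a form could be slipped in; do not push the board about or drop the clip, and leave the orange clip and everything else where it is.

Things in the scene. Friction and masses are not known exactly. Their poses are not given: they have to be found in the camera images.
- blue_clip: Blue spring clip like a wide clothes peg, 50 mm wide, 50 g, jaws down. Origin: middle of its pin; y along the pin, z up to the handles, x the squeeze direction (axes of the -x lever, which tilts up to 0.3 rad as it opens). Jaw tips 40 mm below the pin, carton rim 22 mm below. Handles lean apart: 18 mm over the outside at the pin, 46 mm at their ends 45 mm above it.
- blue_gape (a joint): Opening of the blue clip (rad). 0: pads parallel, 4 mm apart, as on the carton wall. -0.1: shut. 0.6: wide open at the stop, handles parallel and 18 mm over the outside, jaw tips 27 mm apart, 38 mm below the pin. Squeezing takes 3 to 6 N on the handle ends, 10 N half-way down; a grip of 15 to 30 N holds it at its stop.
- blue_jaw_front (a point): Lower end of the gripping pad on the blue clip's -x lever, middle of its width, on the inner face: 40 mm from the pin.
- blue_jaw_back (a point): The same point on the blue clip's +x lever (the levers are mirror images).
- board: The form board: a stiff brown card 210 mm wide, 4 mm thick, upright in an aluminium foot 90 by 200 mm; 0.8 kg, loose on the counter. Origin under the middle of the foot, on the counter; x normal to the card, y along its width, z up.
- board_edge (a point): Middle of the board's top edge, half-way through its thickness, 170 mm above the counter. Axes as the board: x normal to the card, y along the edge, z up.
- tray: Fixed steel tray 240 (x) by 340 (y) by 45 mm with a white carton in it: 130 (x) by 210 (y) mm, walls 4 mm, rim 108 mm above the counter. Origin under the tray's middle; carton's middle at x = -30, y = -50 mm. Both clips bite on the carton's -x wall, about 100 mm apart, in either order.
- orange_clip: An orange clip of the same build on the same wall, to be left alone. Origin on its pin.
- cup: White paper cup, 74 mm wide, 90 mm tall, in the tray beside the carton. Origin under its middle.
- jar: Clear specimen jar with a yellow cap, 48 mm wide, 65 mm tall, in the tray. Origin under its middle.
- stapler: Blue and black stapler, 140 by 36 by 54 mm, behind the board. Origin under its middle.
- stamp: Self-inking rubber stamp with a red top, 60 by 42 by 86 mm, in front of the board. Origin under its middle.
- pen: White ballpoint pen, 140 by 10 mm, lying in front of the board. Origin under its middle.
Mind the look-alikes: they are no part of the job. What is shaped like the board but green is not meant.

How it is judged:
By the outcome, as a careful person would: the job done as asked, in the order asked, and still so for the second after the job is handed in, while the arm keeps its last pose, push and grip.
It also fails if it takes over 40 s, if anything falls off the work surface, if the arm or the gripper's body presses on something with over 40 N, if the wrist force passes 120 N, or if a joint passes its speed limit or range.

### The arm

A 7-joint arm with a two-finger parallel gripper is mounted at the origin on the work surface. World frame = base frame: x ahead of the robot, y to its left, z up, the work surface at z = 0. Lengths are in m, angles in rad, forces in N, time in s.
With the tool pointing down it reaches from about 0.35 to 0.775 m from the base axis. Payload 3.1 kg.
Tool frame: the origin (TCP) lies at the very end of the fingers, on their centre line; the grasp point (between the pads) lies behind it (pinch_z is the z of the grasp point in the tool frame, in m); z points along the fingers, y is the line along which they close (so a half turn about z gives the same grasp; the last joint's range is limited). The gripper opens to 85 mm and grips with 20 to 120 N. Pads are 22 mm wide; open, the fingers measure 114 mm over their backs; the gripper's body (76 mm by 85 mm) begins 54 mm behind the grasp point. The pads swing forward as they close: fully open they stand 13 mm farther back than shut.
Start: joints at [-1.295, 0.311, 0.014, 1.512, -0.004, 1.319, -0.027], TCP at [0.172, 0.522, 0.2] pointing down, gripper open.
Joint ranges: [-2.7, 2.7], [-0.3, 1.91], [-1.27, 1.3], [0.12, 2.57], [-1.44, 4.58], [0.2, 2.03], [-3.05, 3.05]. Speed limits (rad/s): [2.79, 2.79, 3.14, 3.14, 3.14, 3.14, 3.14].

### API

Orientations are given as a 3x3 rotation matrix whose columns are the frame's x, y, z axes.
In Python, from station import * gives the robot as it stands.
- The arm moves only by the tool arm_command, never from a script. Its argument "series" is a list of rows, each a list of 2 entries, a list of its own where there are three numbers: the shift along the tool's x, y, z normalised to -1 to 1, where 1 is 0.025 m, then the turn, a rotation vector about the tool's x, y, z normalised to -1 to 1, where 1 is 0.12 rad. A call has exactly 8 rows; each row shifts and turns the commanded pose from where the row before left it, along the tool's axes as they then stand; what a row does not reach is not made up. A row lasts 1/10 s, in which the tool goes at most 50 mm and 8.59 degrees, less where a joint would pass 70% of its speed; a pose out of reach is approached as far as the arm can. A call with a number of a shift or a turn outside -1 to 1 is refused whole. A call with a gripper value outside its range is refused whole. "gripper" is the gripper's target within -1 to 1 (fully open at 1, half-way at 0, shut at -1), set as the call begins (left out, the last holds). The fingers move at their own pace and stop on an object; "force" is the grip in N (left out, the last holds). Time passes only in rows, so rows that do not move let the fingers close, or fill a call up. It gives the time, the measured TCP pose, the force, the opening and the grip force at its end, in the units of the state.
- read_state(): the state, without advancing time (a new reading comes with each control period).
- capture(name): name is "scene" or "top" or "wrist"; returns the picture (420x560x3 uint8, red, green, blue); there is no depth.
- calibration(name): a dict with "vfov" (degrees; the focal length in pixels is half the picture's height over the tangent of half this angle, whatever the lens; pixels are square), "cx", "cy" (the principal point, pixels), "world_from_camera" (4x4, takes a point from camera to world coordinates). Camera axes: x right, y down, z forward; pixel columns grow to the right and rows downward; lengths in m; the calibration is good to about 2 mm. A picture is of the moment at which its call begins: read the wrist's pose just before it. calibration takes no time and is no camera call; for the wrist camera it gives the pose at the moment of the call.
- finish_job(): hands the job in; it is judged then, once.
The state is a dict: "time": time; "qpos": joint angles; "dq": joint speeds; "joint_torque": joint torques, N m; "tcp_pos": TCP position; "orientation": TCP orientation; "force": force on the tool from outside, world axes, zero at the start; "torque": the same for the moment, N m; "grip_width": finger opening in m; "gripper_force": force on a finger pad.
Only numpy, scipy, OpenCV 4.12 (cv2) and the standard library are available. Lean on these libraries where they do the work, as an engineer would, in place of code of your own. Each camera call takes 0.05 s, during which the arm holds its last target. There are 200 camera calls.

## Working session

There is one attempt and no reset: what is moved stays moved. The work goes in short steps, Python scripts to look and compute and a tool call to move; the robot and the scene stay as the last step left them, time stands still between calls to the robot, and variables do not carry over. Pictures are saved under pics/ and viewed, at most 10 in all, crops included, and the job is handed in when it is done.

Besides the shell and the picture viewer there is one more tool, called after "Emit:" as name(argument=value, ...) on one line, values as JSON. arm_command: Moves the arm, as the interface text tells. Scaled input: -1 to 1 covers 0.025 m each way for a shift and 0.12 rad each way for a turn. Its arguments: {"type":"object","properties":{"series":{"type":"array"},"gripper":{"type":"number"},"force":{"type":"number"}},"required":["series"]}

```bash
mkdir -p pics; ls
python3 - <<'E'
from station import *
import cv2
for n in("scene","top"):
    cv2.imwrite(f"pics/{n}0.png",cv2.cvtColor(capture(n),cv2.COLOR_RGB2BGR)); c=calibration(n);print(n,c)
s=read_state();print(s)
E
```

```text
pics
scene {'vfov': 45.58550251162278, 'cx': 277.5558247025212, 'cy': 207.2367397443251, 'world_from_camera': array([[-0.80124964,  0.37159625, -0.46895121,  1.17472042],
       [ 0.59826765,  0.48623701, -0.6369061 ,  0.76439076],
       [-0.00865048, -0.79087913, -0.61191125,  0.89452991],
       [ 0.        ,  0.        ,  0.        ,  1.        ]])}
top {'vfov': 47.8078366046359, 'cx': 282.4834076941161, 'cy': 210.52841992704737, 'world_from_camera': array([[-0.05005431, -0.96926681,  0.24086596,  0.33916621],
       [-0.99874459,  0.04904798, -0.01017536, -0.00623109],
       [-0.00195135, -0.2410729 , -0.97050505,  1.1105863 ],
       [ 0.        ,  0.        ,  0.        ,  1.        ]])}
{'time': 0.1, 'qpos': array([-1.29468646,  0.31165323,  0.01400389,  1.51293188, -0.00440791,
        1.31922623, -0.02722265]), 'dq': array([ 0.0008269 , -0.00212492, -0.00103569, -0.00143213,  0.0009847 ,
        0.00107159, -0.00041851]), 'joint_torque': array([ 7.68106311e-04, -3.80849254e+01,  1.46896373e-01, -2.31238139e+01,
        1.23122623e-02,  8.12201091e-03, -2.74561899e-06]), 'tcp_pos': array([0.17162739, 0.52174963, 0.19931149]), 'orientation': array([[-9.49935033e-01,  3.12446910e-01, -6.00674652e-04],
       [ 3.12447476e-01,  9.49932708e-01, -2.10376131e-03],
       [-8.67132219e-05, -2.18611584e-03, -9.99997607e-01]]), 'force': array([-0.1649511 ,  0.24239282, -0.11804158]), 'torque': array([0.03413702, 0.01139611, 0.00332695]), 'gripper_force': 0.0, 'grip_width': 0.08540112595616335}
```

View pics/scene0.png

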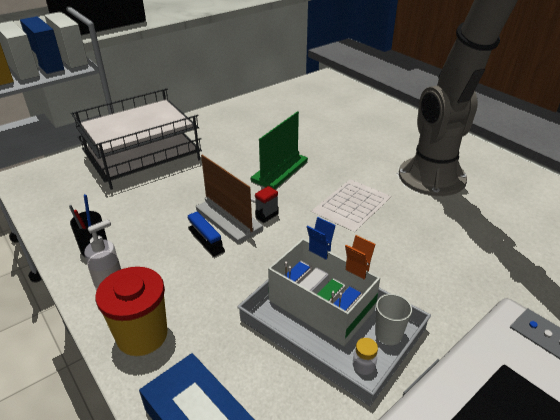

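View pics/top0.png

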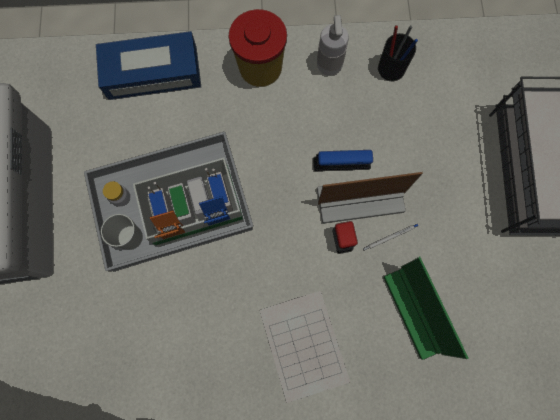

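The scene view shows the blue clip on the carton wall near (321,238), the orange clip at (359,256) and the brown board's top edge from (202,158) to (252,199). In the top view the blue clip is at (213,208) and the board edge runs from (320,190) to (420,175). I'll enlarge these areas.

Run:
```python
import cv2,numpy as np
s=cv2.imread("pics/scene0.png");t=cv2.imread("pics/top0.png")
c=lambda i,x,y,w,h,k:cv2.resize(i[y:y+h,x:x+w],None,fx=k,fy=k,interpolation=cv2.INTER_CUBIC)
m=np.vstack([np.hstack([c(s,260,210,133,100,3),c(t,140,150,133,100,3)]),np.hstack([c(s,180,145,133,100,3),c(t,300,150,133,100,3)])])
m=np.clip(m*1.5,0,255).astype('uint8')
cv2.imwrite("pics/m.png",m);print(m.shape)
```

```text
(600, 798, 3)
```

View pics/m.png

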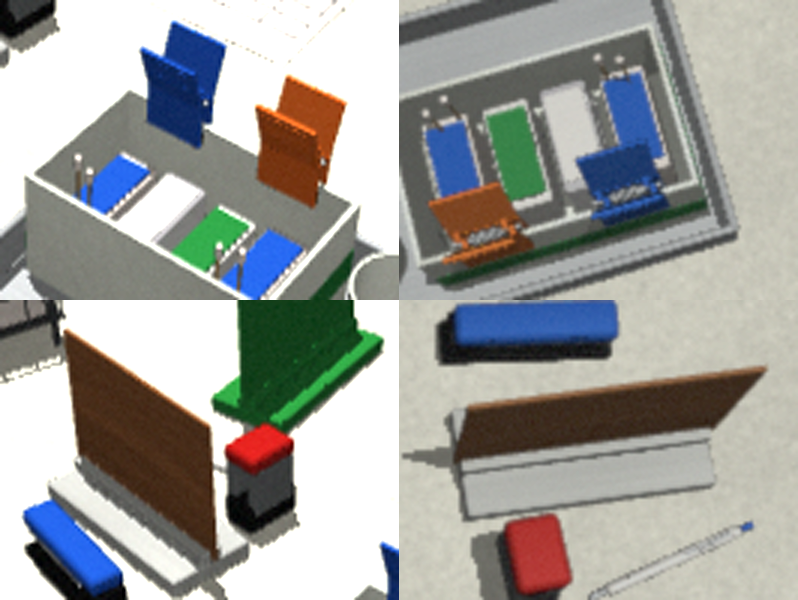

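The crops show the clip's two handle end edges clearly in both views, plus the rim line and the board's top edge corners. I'll compute positions from them.

```bash
cat > h.py <<'E'
import numpy as np
def ray(c,u,v):
    f=210/np.tan(np.radians(c["vfov"]/2));W=c["world_from_camera"]
    return W[:3,3],W[:3,:3]@np.array([(u-c["cx"])/f,(v-c["cy"])/f,1])
def onz(c,u,v,z):
    o,d=ray(c,u,v);return o+d*(z-o[2])/d[2]
def proj(c,P):
    f=210/np.tan(np.radians(c["vfov"]/2));W=c["world_from_camera"]
    p=W[:3,:3].T@(np.asarray(P)-W[:3,3]);return np.array([f*p[0]/p[2]+c["cx"],f*p[1]/p[2]+c["cy"]])
E
python3 - <<'E'
from station import *
from h import *
np.set_printoptions(precision=4,suppress=True)
T=calibration("top");S=calibration("scene")
t=lambda x,y,z:onz(T,140+(x-399)/3,150+y/3,z)
s=lambda x,y,z:onz(S,260+x/3,210+y/3,z)
a=[t(578,160,.175),t(645,142,.175),t(592,222,.175),t(667,207,.175)]
b=[s(205,92,.175),s(142,50,.175),s(224,45,.175),s(172,22,.175)]
print("top +x handle L,R; -x L,R");[print(p) for p in a]
print("scene");[print(p) for p in b]
print("rim",t(415,265,.108),t(703,183,.108))
p,q=t(415,265,.108)-t(703,183,.108),0
print("rim yaw",np.degrees(np.arctan2(-p[0],p[1])))
e=[onz(T,300+(467-399)/3,150+(408-300)/3,.17),onz(T,300+(765-399)/3,150+70/3,.17)]
g=[onz(S,180+65/3,145+32/3,.17),onz(S,180+211/3,145+128/3,.17)]
for x in(e,g):
    d=x[0]-x[1];print("edge",x,(x[0]+x[1])/2,np.linalg.norm(d),np.degrees(np.arctan2(-d[0],d[1])))
E
```

```text
top +x handle L,R; -x L,R
[0.595  0.1522 0.175 ]
[0.6055 0.1064 0.175 ]
[0.5513 0.1431 0.175 ]
[0.5591 0.0924 0.175 ]
scene
[0.6067 0.1768 0.175 ]
[0.6129 0.1129 0.175 ]
[0.5604 0.1456 0.175 ]
[0.5735 0.1011 0.175 ]
rim [0.5414 0.2809 0.108 ] [0.5915 0.0729 0.108 ]
rim yaw 13.544802622498628
edge [array([ 0.6207, -0.1019,  0.17  ]), array([ 0.6377, -0.3106,  0.17  ])] [ 0.6292 -0.2062  0.17  ] 0.2094371649607631 4.660130800470038
edge [array([ 0.6465, -0.3011,  0.17  ]), array([ 0.6257, -0.095 ,  0.17  ])] [ 0.6361 -0.1981  0.17  ] 0.2071376607191208 -174.22369891745737
```

Emit:
arm_command(series=[[[-0.98,0.05,-0.3],[0,0,0.35]],[[-0.98,0.05,-0.3],[0,0,0.35]],[[-0.98,0.05,-0.3],[0,0,0.35]],[[-0.98,0.05,-0.3],[0,0,0.35]],[[-0.98,0.05,-0.3],[0,0,0.35]],[[-0.98,0.05,-0.3],[0,0,0.35]],[[-0.98,0.05,-0.3],[0,0,0.35]],[[-0.98,0.05,-0.3],[0,0,0.35]]], gripper=1, force=25)

```text
time: 0.9
tcp_pos: [0.3535, 0.4422, 0.2612]
orientation: [[-0.79, 0.613, 0.001], [0.613, 0.79, 0.0], [-0.001, 0.001, -1.0]]
force: [0.2, -0.0, 0.6]
grip_width: 0.0854
gripper_force: 0.0
```

Emit:
arm_command(series=[[[-0.98,0.05,0],[0,0,0.35]],[[-0.98,0.05,0],[0,0,0.35]],[[-0.98,0.05,0],[0,0,0.35]],[[-0.98,0.05,0],[0,0,0.35]],[[-0.98,0.05,0],[0,0,0.35]],[[-0.98,0.05,0],[0,0,0.35]],[[-0.98,0.05,0],[0,0,0.35]],[[-0.98,0.05,0],[0,0,0.35]]])

```text
time: 1.7
tcp_pos: [0.4957, 0.3082, 0.2609]
orientation: [[-0.544, 0.839, 0.001], [0.839, 0.544, -0.0], [-0.001, 0.001, -1.0]]
force: [0.8, 0.7, 1.1]
grip_width: 0.0851
gripper_force: 0.0
```

Emit:
arm_command(series=[[[-1,0.03,0],[0,0,0.35]],[[-1,0.03,0],[0,0,0.35]],[[-1,0.03,0],[0,0,0.35]],[[-1,0.03,0],[0,0,0.35]],[[-1,0.03,0],[0,0,0.35]],[[-1,0.03,0],[0,0,0.35]],[[-0.98,0.03,0],[0,0,0.35]],[[0,0,0],[0,0,0]]])

```text
time: 2.5
tcp_pos: [0.5771, 0.1489, 0.2612]
orientation: [[-0.271, 0.962, 0.002], [0.962, 0.271, -0.004], [-0.005, 0.001, -1.0]]
force: [-0.7, -0.4, -0.2]
grip_width: 0.0854
gripper_force: 0.0
```

Run:
```python
import station
from station import *
import cv2,numpy as np
print([n for n in dir(station) if not n.startswith('_')],globals().get('pinch_z'))
c=calibration("wrist");s=read_state();im=capture("wrist")
np.savez("w1.npz",W=c["world_from_camera"],f=[c["vfov"],c["cx"],c["cy"]])
print(s["tcp_pos"],s["orientation"],c)
cv2.imwrite("pics/w1.png",cv2.cvtColor(im,cv2.COLOR_RGB2BGR))
```

```text
['Unreachable', 'calibration', 'capture', 'finish_job', 'pinch_z', 'read_state'] -0.0187
[0.57708501 0.14888116 0.26118308] [[-2.71400498e-01  9.62464114e-01  2.14457490e-03]
 [ 9.62454566e-01  2.71407556e-01 -4.37575399e-03]
 [-4.79356001e-03  8.76474093e-04 -9.99988127e-01]] {'vfov': 71.89637461499083, 'cx': 283.58212961434566, 'cy': 209.11437514634991, 'world_from_camera': array([[ 9.62497668e-01,  2.57132719e-01,  8.64928003e-02,
         5.54619925e-01],
       [ 2.71289854e-01, -9.11993919e-01, -3.07683127e-01,
         2.27696856e-01],
       [-2.34491147e-04,  3.19608912e-01, -9.47549518e-01,
         4.33936365e-01],
       [ 0.00000000e+00,  0.00000000e+00,  0.00000000e+00,
         1.00000000e+00]])}
```

View pics/w1.png

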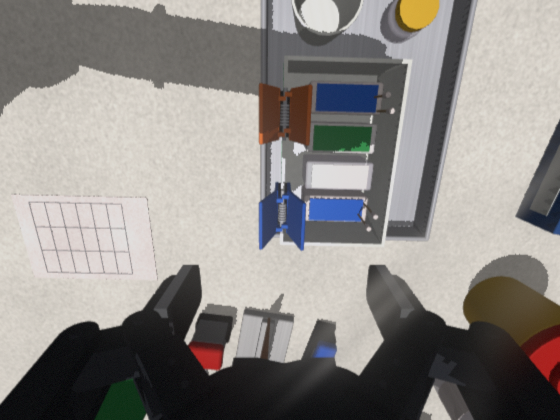

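The wrist view shows the blue clip's handle end edges: left from about (261,193) to (261,249), right from about (303,190) to (304,248). The spring (pin) is at (282,212).

Run:
```python
import cv2
i=cv2.imread("pics/w1.png")[170:270,225:335]
cv2.imwrite("pics/w1c.png",cv2.resize(i,None,fx=6,fy=6,interpolation=cv2.INTER_CUBIC))
```

```text
(no output)
```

View pics/w1c.png

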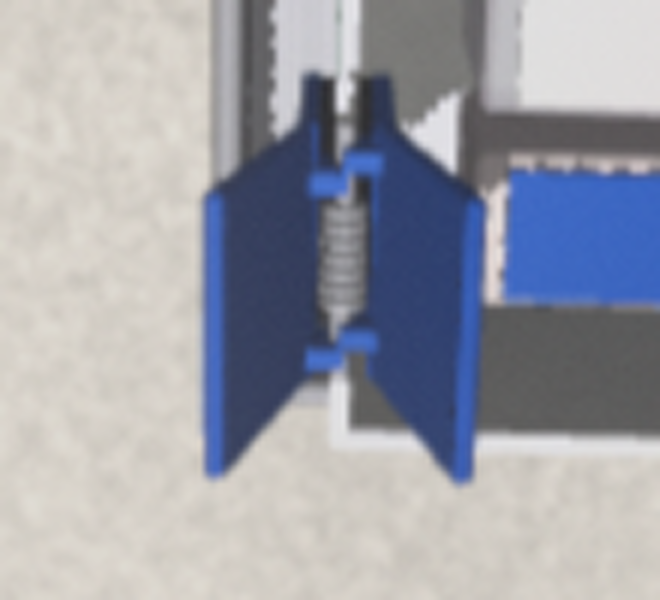

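Handle end corners in the crop: left outer edge from (205,196) to (206,476), right outer edge from (484,205) to (471,482).

Run:
```python
from h import *
np.set_printoptions(precision=4,suppress=True)
d=np.load("w1.npz");c=dict(world_from_camera=d["W"],vfov=d["f"][0],cx=d["f"][1],cy=d["f"][2])
P=[onz(c,225+x/6,170+y/6,.175) for x,y in((205,196),(206,476),(484,205),(471,482))]
for p in P:print(p)
y=lambda v:np.degrees(np.arctan2(-v[0],v[1]))
print(y(P[0]-P[1]),y(P[2]-P[3]),np.linalg.norm(P[0]-P[1]),np.linalg.norm(P[2]-P[0]))
m=sum(P)/4;print(m)
t=np.array([.5771,.1489,.2612]);R=np.array([[-.271,.962,.002],[.962,.271,-.004],[-.005,.001,-1]])
print("tool frame delta",R.T@(m-t))
```

```text
[0.5545 0.1435 0.175 ]
[0.5665 0.0967 0.175 ]
[0.5969 0.154  0.175 ]
[0.609  0.1075 0.175 ]
14.392699510439757 14.575117405192197 0.048409342534251734 0.043613055361824124
[0.5817 0.1254 0.175 ]
tool frame delta [-0.0234 -0.002   0.0863]
```

Emit:
arm_command(series=[[[-0.31,-0.03,0.5],[0,0,0.09]],[[-0.31,-0.03,0.6],[0,0,0.09]],[[-0.31,-0.02,0.7],[0,0,0]],[[0,0,0.7],[0,0,0]],[[0,0,0.8],[0,0,0]],[[0,0,0.8],[0,0,0]],[[0,0,0.78],[0,0,0]],[[0,0,0],[0,0,0]]])

```text
time: 3.35
tcp_pos: [0.5759, 0.1344, 0.1344]
orientation: [[-0.263, 0.965, -0.008], [0.965, 0.263, -0.001], [0.001, -0.008, -1.0]]
force: [-0.1, 0.4, -0.9]
grip_width: 0.0856
gripper_force: 0.0
```

Run:
```python
from station import *
import cv2,numpy as np
s=read_state();print(s["tcp_pos"],s["orientation"],s["force"])
a,b=capture("wrist"),capture("scene")
k=lambda i:cv2.resize(i,None,fx=3,fy=3,interpolation=cv2.INTER_CUBIC)
m=np.hstack([k(a[200:400,170:300+130])[:600,:400*1] if 0 else cv2.resize(a[130:330,150:420],(540,400)),k(b[190:323,270:356])[:400]])
cv2.imwrite("pics/w2.png",cv2.cvtColor(m,cv2.COLOR_RGB2BGR));print(m.shape)
```

```text
[0.57588686 0.13444272 0.13440018] [[-2.63491996e-01  9.64629290e-01 -7.89306687e-03]
 [ 9.64661220e-01  2.63490165e-01 -1.28973469e-03]
 [ 8.35629629e-04 -7.95397029e-03 -9.99968018e-01]] [-0.10639389  0.3526958  -0.86640737]Traceback (most recent call last):
  File "<stdin>", line 6, in <module>
    return _nx.concatenate(arrs, 1, dtype=dtype, casting=casting)
           ~~~~~~~~~~~~~~~^^^^^^^^^^^^^^^^^^^^^^^^^^^^^^^^^^^^^^^
ValueError: all the input array dimensions except for the concatenation axis must match exactly, but along dimension 0, the array at index 0 has size 400 and the array at index 1 has size 399
```

Run:
```python
from station import *
import cv2,numpy as np
from h import *
a,b=capture("wrist"),capture("scene")
s=read_state();print(s["tcp_pos"],s["orientation"][:,2]);c=calibration("wrist")
x=s["orientation"];g=s["tcp_pos"]-.0187*x[:,2]
print("tcp,grasp px",proj(c,s["tcp_pos"]),proj(c,g))
m=np.hstack([cv2.resize(a[130:330,150:420],(540,400)),cv2.resize(b[190:323,270:356],(258,400))])
cv2.imwrite("pics/w2.png",cv2.cvtColor(m,cv2.COLOR_RGB2BGR))
```

```text
[0.58007842 0.1344267  0.13944619] [ 2.12927649e-03  6.43983741e-04 -9.99997526e-01]
tcp,grasp px [284.03436069 243.3243446 ] [284.04548773 256.76210434]
```

View pics/w2.png

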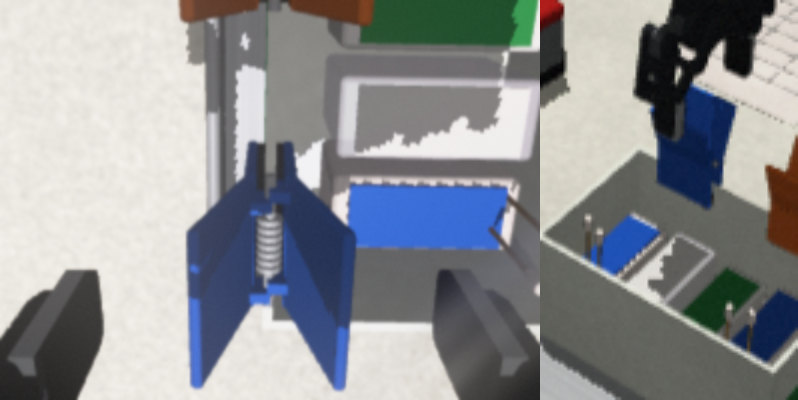

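The fingers straddle the clip, with the clip's handles centred between them to within about 1 mm across. I'll check the offset along the pin.

Run:
```python
from station import *
from h import *
s=read_state();c=calibration("wrist");R=s["orientation"]
for z in(.172,.175,.178):
    P=[onz(c,150+x/2,130+y/2,z) for x,y in((188,235),(190,385),(355,235),(342,388))]
    print(np.linalg.norm(P[0]-P[1]),np.linalg.norm(P[0]-P[2]),[np.round(R.T@(p-s["tcp_pos"]),4) for p in P])
    print(sum(P)/4,R.T@(sum(P)/4-s["tcp_pos"]))
```

```text
0.04861909597632539 0.0446852902551068 [array([ 0.0128, -0.0214, -0.0326]), array([-0.0358, -0.0229, -0.0326]), array([ 0.0128,  0.0232, -0.0325]), array([-0.0369,  0.0218, -0.0325])]
[0.58325942 0.12309193 0.172     ] [-0.01177032  0.00016257 -0.03255426]
0.04758178887317381 0.04373191240927881 [array([ 0.0143, -0.021 , -0.0356]), array([-0.0333, -0.0225, -0.0356]), array([ 0.0142,  0.0228, -0.0355]), array([-0.0344,  0.0213, -0.0355])]
[0.5827269 0.1250008 0.175    ] [-0.00978841  0.00015714 -0.03555416]
0.04654448177002231 0.04277853456345091 [array([ 0.0157, -0.0205, -0.0386]), array([-0.0308, -0.022 , -0.0386]), array([ 0.0157,  0.0223, -0.0385]), array([-0.0319,  0.0209, -0.0385])]
[0.58219439 0.12690968 0.178     ] [-0.0078065   0.0001517  -0.03855405]
```

Emit:
arm_command(series=[[[-0.22,0,0],[0,0,0.1]],[[-0.22,0,0],[0,0,0.1]],[[0,0,0],[0,0,0]],[[0,0,0],[0,0,0]],[[0,0,0],[0,0,0]],[[0,0,0],[0,0,0]],[[0,0,0],[0,0,0]],[[0,0,0],[0,0,0]]])

```text
time: 4.35
tcp_pos: [0.582, 0.1236, 0.1382]
orientation: [[-0.239, 0.971, -0.0], [0.971, 0.239, 0.0], [0.0, -0.0, -1.0]]
force: [-0.2, 0.1, -0.4]
grip_width: 0.0852
gripper_force: 0.0
```

Emit:
arm_command(series=[[[0,0,0],[0,0,0]],[[0,0,0],[0,0,0]],[[0,0,0],[0,0,0]],[[0,0,0],[0,0,0]],[[0,0,0],[0,0,0]],[[0,0,0],[0,0,0]],[[0,0,0],[0,0,0]],[[0,0,0],[0,0,0]]], gripper=-1, force=25)

```text
time: 5.15
tcp_pos: [0.5821, 0.1234, 0.1383]
orientation: [[-0.239, 0.971, -0.0], [0.971, 0.239, -0.0], [-0.0, -0.0, -1.0]]
force: [-0.9, -0.7, -0.1]
grip_width: 0.0153
gripper_force: 27.0
```

Run:
```python
from station import *
import cv2,numpy as np
a,b=capture("wrist"),capture("scene")
s=read_state();print(s["grip_width"],s["gripper_force"],s["force"])
m=np.hstack([cv2.resize(a[130:330,200:370],(510,600)),cv2.resize(b[205:310,280:330],(286,600))])
cv2.imwrite("pics/w3.png",cv2.cvtColor(m,cv2.COLOR_RGB2BGR))
```

```text
0.015281690975806048 27.017479240894318 [ 0.60409557 -0.72098791 -0.55114272]
```

View pics/w3.png

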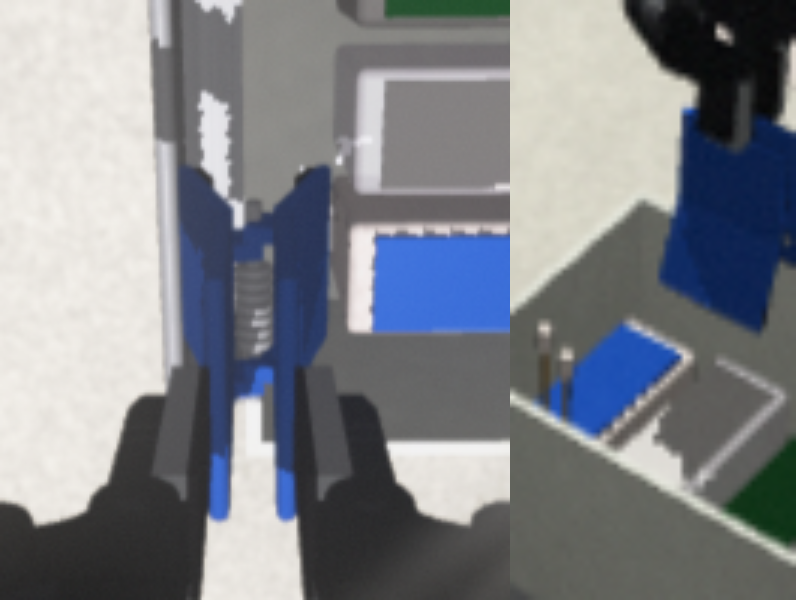

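The clip is held wide open with its handles parallel and its jaws clear of the wall. Next I'll lift it straight up, then move across part way.

Emit:
arm_command(series=[[[0,0,-0.3],[0,0,0]],[[0,0,-0.6],[0,0,0]],[[0,0,-0.8],[0,0,0]],[[0,0,-0.9],[0,0,0]],[[0,0,-0.9],[0,0,0]],[[0,0,-0.8],[0,0,0]],[[0,0,-0.6],[0,0,0]],[[0,0,-0.3],[0,0,0]]])

```text
time: 6.05
tcp_pos: [0.583, 0.1234, 0.2707]
orientation: [[-0.239, 0.971, 0.004], [0.971, 0.239, 0.001], [-0.0, 0.004, -1.0]]
force: [-0.1, 0.1, -0.3]
grip_width: 0.0149
gripper_force: 27.0
```

Emit:
arm_command(series=[[[-0.4,0,0],[0,0,0.16]],[[-0.8,0,0],[0,0,0.16]],[[-1,0,0],[0,0,0.16]],[[-1,0,0],[0,0,0.16]],[[-1,0,0],[0,0,0.16]],[[-0.8,0,0],[0,0,0.16]],[[-0.4,0,0],[0,0,0.16]],[[0,0,0],[0,0,0.16]]])

```text
time: 6.85
tcp_pos: [0.6065, -0.0122, 0.2679]
orientation: [[-0.082, 0.997, -0.001], [0.997, 0.082, -0.001], [-0.001, -0.001, -1.0]]
force: [-0.7, 0.3, -0.1]
grip_width: 0.0152
gripper_force: 27.0
```

Run:
```python
from station import *
import cv2,numpy as np
c=calibration("wrist");a=capture("wrist")
s=read_state();print(s["tcp_pos"],s["orientation"],s["grip_width"],s["force"])
np.savez("w4.npz",W=c["world_from_camera"])
cv2.imwrite("pics/w4.png",cv2.cvtColor(cv2.resize(a[120:],(800,429)),cv2.COLOR_RGB2BGR))
```

```text
[ 0.60660491 -0.0097833   0.26794122] [[-8.43690218e-02  9.96434319e-01 -7.18920357e-04]
 [ 9.96434423e-01  8.43693893e-02  4.97070713e-04]
 [ 5.55953189e-04 -6.74419621e-04 -9.99999618e-01]] 0.015044329006582893 [-0.31426798  0.06709465 -1.49975989]
```

View pics/w4.png

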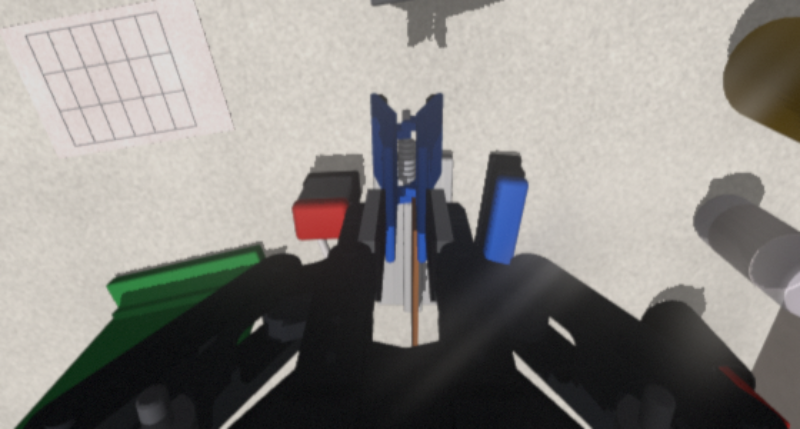

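The clip is still held open, and the board's brown top edge is visible between the fingers at about x=416, rows 230–345 of this view. I'll extract it precisely with code.

Run:
```python
import cv2
from station import *
from h import *
np.set_printoptions(precision=4,suppress=True)
c=calibration("wrist");a=capture("wrist").astype(int);s=read_state()
r,g,b=a[...,0],a[...,1],a[...,2]
m=(r>g*1.25)&(g>b*1.1)&(r>50)
m[:,:275]=0;m[:,310:]=0;m[:270]=0;m[372:]=0
rows=[v for v in range(270,372) if m[v].any()]
L=[];
for v in rows[::6]+rows[-1:]:
    u=np.where(m[v])[0];print(v,u.min(),u.max(),a[v,u.min()-2:u.max()+3].tolist() if v%2==0 and len(L)%4==0 else '',onz(c,u.min(),v+.5,.17)[:2],onz(c,u.max()+1,v+.5,.17)[:2]);L.append(v)
print(len(rows),rows[0],s["tcp_pos"])
# where candidates for board ends project
for n in ("top","scene"):
    C=calibration(n)
    for mid in ((.6292,-.2062),(.6361,-.1981),(.633,-.202)):
        w=np.radians(5);d=np.array([-np.sin(w),np.cos(w)])*.105
        print(n,mid,proj(C,[mid[0]+d[0],mid[1]+d[1],.17]),proj(C,[mid[0]-d[0],mid[1]-d[1],.17]))
```

```text
270 289 290 [[107, 100, 96], [68, 55, 50], [60, 45, 39], [56, 43, 38], [48, 45, 54], [38, 46, 74]] [ 0.6184 -0.0865] [ 0.6205 -0.0863]
276 288 289  [ 0.618  -0.0939] [ 0.6201 -0.0937]
282 289 290  [ 0.6197 -0.1011] [ 0.6218 -0.1009]
288 288 291  [ 0.6193 -0.1087] [ 0.6236 -0.1083]
294 288 291 [[170, 168, 168], [108, 99, 95], [89, 65, 52], [137, 92, 63], [146, 98, 67], [140, 95, 75], [72, 72, 120], [47, 80, 157]] [ 0.62   -0.1162] [ 0.6243 -0.1159]
300 288 291  [ 0.6207 -0.1239] [ 0.625  -0.1235]
306 288 291  [ 0.6214 -0.1317] [ 0.6258 -0.1313]
312 288 291  [ 0.6221 -0.1397] [ 0.6265 -0.1393]
318 288 291 [[171, 168, 168], [106, 98, 94], [88, 64, 51], [135, 91, 63], [141, 95, 64], [138, 94, 65], [109, 91, 80], [92, 88, 87]] [ 0.6228 -0.1477] [ 0.6273 -0.1473]
324 288 291  [ 0.6235 -0.1559] [ 0.628  -0.1555]
330 288 291  [ 0.6243 -0.1642] [ 0.6288 -0.1638]
336 288 291  [ 0.625  -0.1726] [ 0.6296 -0.1722]
342 288 291 [[195, 190, 182], [113, 104, 97], [101, 72, 53], [133, 91, 61], [139, 95, 64], [147, 110, 86], [190, 181, 171], [199, 194, 186]] [ 0.6258 -0.1812] [ 0.6304 -0.1808]
348 288 291  [ 0.6266 -0.1899] [ 0.6312 -0.1895]
354 288 291  [ 0.6274 -0.1988] [ 0.6321 -0.1984]
360 288 291  [ 0.6282 -0.2078] [ 0.6329 -0.2074]
362 289 289 [[88, 84, 78], [62, 53, 47], [69, 53, 46], [56, 46, 40], [56, 48, 45]] [ 0.6296 -0.2108] [ 0.6308 -0.2107]
93 270 [ 0.6067 -0.0081  0.268 ]
top (0.6292, -0.2062) [322.5636 186.3051] [422.0567 173.0373]
top (0.6361, -0.1981) [318.4337 183.3121] [417.7952 170.0852]
top (0.633, -0.202) [320.4131 184.6495] [419.8326 171.4043]
scene (0.6292, -0.2062) [250.7188 185.6643] [202.4967 153.2314]
scene (0.6361, -0.1981) [250.2644 188.1258] [201.7884 155.2706]
scene (0.633, -0.202) [250.4105 186.9678] [202.0601 154.3117]
```

Emit:
arm_command(series=[[[-0.6,0.05,0],[0,0,-0.05]],[[-1,0.05,0],[0,0,0]],[[-1,0.05,0],[0,0,0]],[[-1,0.05,0],[0,0,0]],[[-1,0.05,0],[0,0,0]],[[-1,0.05,0],[0,0,0]],[[-1,0,0],[0,0,0]],[[-0.6,0,0],[0,0,0]]])

```text
time: 7.75
tcp_pos: [0.6312, -0.1882, 0.268]
orientation: [[-0.094, 0.996, -0.0], [0.996, 0.094, -0.0], [-0.0, -0.0, -1.0]]
force: [0.3, -0.2, -0.1]
grip_width: 0.015
gripper_force: 27.0
```

Emit:
arm_command(series=[[[-0.4,0,0],[0,0,0]],[[-0.2,0,0],[0,0,0]],[[0,0,0],[0,0,0]],[[0,0,0],[0,0,0]],[[0,0,0],[0,0,0]],[[0,0,0],[0,0,0]],[[0,0,0],[0,0,0]],[[0,0,0],[0,0,0]]])

```text
time: 8.55
tcp_pos: [0.6325, -0.2024, 0.2684]
orientation: [[-0.094, 0.996, 0.0], [0.996, 0.094, 0.0], [0.0, 0.0, -1.0]]
force: [-0.3, -0.3, -1.4]
grip_width: 0.0151
gripper_force: 27.0
```

Run:
```python
import cv2
from station import *
from h import *
np.set_printoptions(precision=4,suppress=True)
c=calibration("wrist");a=capture("wrist");s=read_state()
print(s["tcp_pos"],s["orientation"],s["grip_width"])
m=cv2.resize(a[170:320,215:352],(548,600),interpolation=cv2.INTER_CUBIC)
C=calibration("scene");b=capture("scene");b=cv2.resize(b[95:215,185:235],(250,600),interpolation=cv2.INTER_CUBIC)
cv2.imwrite("pics/w5.png",cv2.cvtColor(np.hstack([m,b]),cv2.COLOR_RGB2BGR))
for p in((.631,-.2045),(.631+.0095,-.2045+.104-.2),(.631-.0095,-.2045+.104)):print(proj(c,[*p,.17]))
print(proj(c,s["tcp_pos"]))
```

```text
[ 0.6324 -0.2025  0.2683] [[-0.094   0.9956  0.0001]
 [ 0.9956  0.094   0.0001]
 [ 0.0001  0.0001 -1.    ]] 0.015319267632458377
[282.3009 202.2081]
[282.826  287.2381]
[282.4982  86.9356]
[283.9833 243.3542]
```

View pics/w5.png

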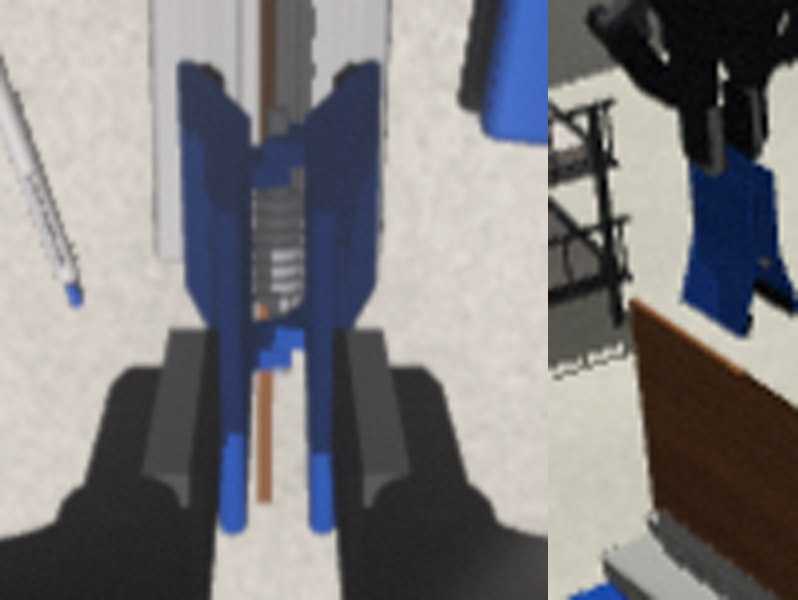

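The clip sits just right of the board's edge: the edge is at about x=281 px and the clip's mid-plane at 284 px. The board's far end is near row 295. I'll work out the numbers, including the near end.

Run:
```python
from station import *
from h import *
np.set_printoptions(precision=4,suppress=True)
c=calibration("wrist");a=capture("wrist").astype(int);s=read_state();R=s["orientation"]
r,g,b=a[...,0],a[...,1],a[...,2]
m=(r>g*1.25)&(g>b*1.1)&(r>50);m[:,:265]=0;m[:,300:]=0
rows=[v for v in range(30,310) if m[v].sum()>=2];print(rows[0],rows[-1],len(rows))
for v in (rows[0],100,130,160,190,280,290,rows[-1]):
    if m[v].any():
        u=np.where(m[v])[0];p=onz(c,(u.min()+u.max()+1)/2,v+.5,.17);print(v,u.min(),u.max(),a[v,u.min()-1:u.max()+2,0],p[:2],R.T@(p-s["tcp_pos"]))
```

```text
90 294 138
90 281 283 [140  99  91  92 109] [ 0.6217 -0.1036] [ 0.0997 -0.0013  0.0983]
100 281 283 [96 87 84 85 90] [ 0.6225 -0.1117] [ 0.0915 -0.0013  0.0983]
130 281 283 [88 84 82 84 90] [ 0.6249 -0.137 ] [ 0.066  -0.0014  0.0983]
160 281 283 [111  86  85  85  91] [ 0.6274 -0.1641] [ 0.0389 -0.0014  0.0983]
190 281 282 [102  84  84  87] [ 0.6296 -0.1929] [ 0.0099 -0.0019  0.0983]
280 280 282 [176 152 148 154 192] [ 0.6382 -0.2925] [-0.09   -0.0026  0.0983]
290 280 282 [171 153 148 155 192] [ 0.6394 -0.3049] [-0.1025 -0.0027  0.0983]
294 280 282 [172 155 151 158 197] [ 0.6398 -0.31  ] [-0.1076 -0.0027  0.0983]
```

Emit:
arm_command(series=[[[-0.16,-0.08,0],[0,0,0.06]],[[0,0,0.2],[0,0,0]],[[0,0,0.3],[0,0,0]],[[0,0,0.4],[0,0,0]],[[0,0,0.4],[0,0,0]],[[0,0,0.2],[0,0,0]],[[0,0,0],[0,0,0]],[[0,0,0],[0,0,0]]])

```text
time: 9.5
tcp_pos: [0.6309, -0.2068, 0.2308]
orientation: [[-0.087, 0.996, 0.0], [0.996, 0.087, 0.0], [-0.0, 0.0, -1.0]]
force: [-0.7, -1.3, -0.8]
grip_width: 0.0152
gripper_force: 27.0
```

Run:
```python
from station import *
from h import *
np.set_printoptions(precision=4,suppress=True)
c=calibration("wrist");a=capture("wrist").astype(int);s=read_state();R=s["orientation"]
print(s["tcp_pos"],R[:,2],s["force"],s["grip_width"])
r,g,b=a[...,0],a[...,1],a[...,2]
m=(r>g*1.25)&(g>b*1.1)&(r>50);m[:,:265]=0;m[:,300:]=0
rows=[v for v in range(10,330) if m[v].sum()>=2];print(rows[0],rows[-1],len(rows))
for v in rows[::16]+rows[-1:]:
        u=np.where(m[v])[0];p=onz(c,(u.min()+u.max()+1)/2,v+.5,.17);print(v,u.min(),u.max(),R.T@(p-s["tcp_pos"]))
B=(b>g*1.5)&(b>60)
for v in(250,270,290,300):
    u=np.where(B[v])[0];print(v,u.min() if len(u) else 0,u)
```

```text
[ 0.631  -0.207   0.2312] [ 0.0007 -0.0003 -1.    ] [-0.2021 -0.4344 -1.1369] 0.01542648243897049
80 314 166
80 282 285 [ 0.1041 -0.0003  0.0612]
96 282 285 [ 0.093  -0.0003  0.0612]
112 282 285 [ 0.0816 -0.0002  0.0612]
128 282 285 [ 0.0698 -0.0002  0.0612]
144 282 285 [ 0.0576 -0.0002  0.0612]
160 282 285 [ 0.0449 -0.0002  0.0612]
176 283 285 [0.0318 0.0002 0.0612]
192 283 284 [ 0.0182 -0.0002  0.0612]
277 282 284 [-0.063  -0.0007  0.0612]
293 282 284 [-0.0802 -0.0007  0.0612]
309 282 284 [-0.0982 -0.0007  0.0612]
314 282 284 [-0.1039 -0.0007  0.0612]
250 230 [230 231 269 270 271 272 273 274 286 292 293 294 295 296 297 298 299 300
 301 302]
270 271 [271 272 273 274 275 293 294 295 296 297]
290 270 [270 271 272 273 274 275 293 294 295 296 297 298]
300 270 [270 271 272 273 274 275 293 294 295 296 297 298]
```

The clip is now centred both ways to within 1 mm. Lowering.

Emit:
arm_command(series=[[[0,0,0.2],[0,0,0]],[[0,0,0.3],[0,0,0]],[[0,0,0.3],[0,0,0]],[[0,0,0.3],[0,0,0]],[[0,0,0.2],[0,0,0]],[[0,0,0.15],[0,0,0]],[[0,0,0],[0,0,0]],[[0,0,0],[0,0,0]]])

```text
time: 10.35
tcp_pos: [0.6309, -0.2069, 0.1947]
orientation: [[-0.087, 0.996, 0.0], [0.996, 0.087, -0.0], [-0.0, 0.0, -1.0]]
force: [0.9, 0.1, -0.4]
grip_width: 0.0153
gripper_force: 27.0
```

Run:
```python
from station import *
import cv2,numpy as np
a,b=capture("wrist"),capture("scene")
s=read_state();print(s["tcp_pos"],s["grip_width"],s["gripper_force"],s["force"],s["dq"])
m=np.hstack([cv2.resize(a[150:330,200:370],(510,600)),cv2.resize(b[105:225,195:253],(290,600),interpolation=cv2.INTER_CUBIC)])
cv2.imwrite("pics/w6.png",cv2.cvtColor(m,cv2.COLOR_RGB2BGR))
```

```text
[ 0.63107272 -0.20702696  0.19503406] 0.01533141799468195 27.018219530582428 [-0.85778868  0.81108384 -0.58139403] [-6.53612004e-04 -2.16389079e-03  1.31316514e-03 -1.79634109e-04
  7.70594765e-05 -3.97761729e-04 -3.50586638e-04]
```

View pics/w6.png

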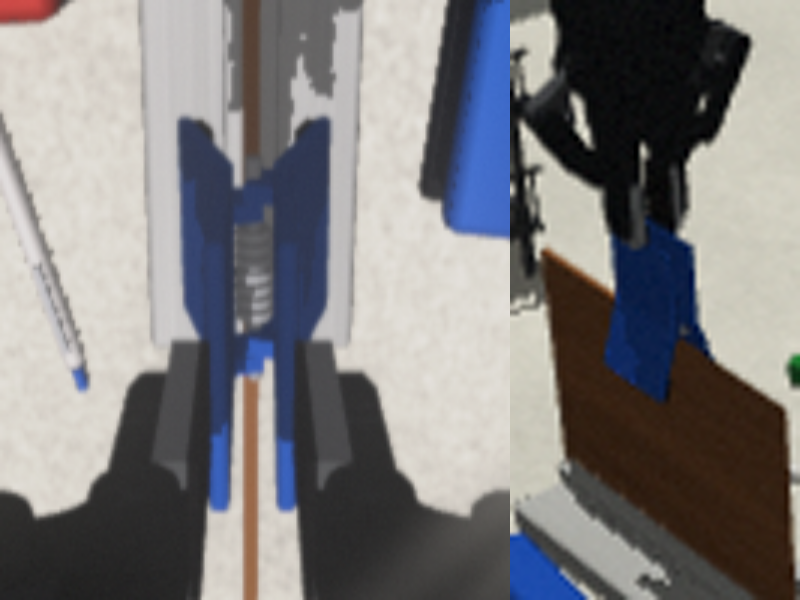

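The wide-open clip straddles the middle of the board's edge. In the wrist view the edge is at 251 and the clip's mid-plane at 253, with no contact force.

```bash
python3 -c "
from station import *
print(finish_job())"
```

```text
the job is handed in; nothing more can be done
None
```

The job is handed in: the blue clip is held wide open over the middle of the brown board's top edge. By my estimate its jaws reach about 20 mm below the edge, and neither the last pictures nor the force reading shows contact with the board.

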